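Load a roll into a pan on a narrow post and give the pan a quarter turn

TASK

Take the round roll from its ring rest and set it gently in the middle of the dished pan that stands on the narrow post, and let go of it. Then take the pan by its wooden handle, lift it straight up until it is 3 cm or more clear of the post, and only then turn it in the air a quarter turn counter-clockwise seen from above, over its post, until the handle points straight away from the lamp; keep the pan level and the roll in its middle throughout and leave the other things alone. Finish still holding the pan up there, level and still, by its handle: do not put it down.

Things in the scene. Friction and masses are not known exactly. Their poses are not given: they have to be found in the camera images.
- roll: Round hard-crusted roll, a rigid brown ball 50 mm in diameter, about 40 g; it rolls freely. Origin at its centre. It starts seated in the ring rest, its centre 47 mm above the work surface.
- rest: Fixed small steel ring, 44 mm outside and about 36 mm inside diameter, on a 68 mm round foot plate; the ring's top is 30 mm above the work surface. Origin on the work surface under its centre.
- pan: Loose round aluminium pan, 150 mm across, 180 g, standing unfastened on the stand's post; tips if pushed at its edge. Origin: centre of its flat underside, z up; handle along -x. Inside a shallow cone, floor 4 mm above the underside in the middle, rising 0.16 mm per mm to the rim at 15 mm, so when level a roll settles in the middle, its centre 29 mm above the origin.
- pan_handle (a point): Middle of the pan's wooden handle, a straight bar 72 mm long (pan's x), 18 mm wide (pan's y), 20 mm tall, with upright sides. The point lies 112 mm from the pan's centre along pan -x, 12 mm above the pan's underside; the bar reaches 36 mm either way along x from it, its inner end at the rim.
- stand: Fixed slab (170 x 330 x 12 mm) with a slim post, its round top 60 mm across, 90 mm above the work surface, and at the +y end an upright box-shaped lamp (170 x 50 mm, top 133 mm high) 185 to 235 mm from the post, facing it. Origin: on the work surface, on the post's axis. The pan's handle starts along the stand's -x within 9 degrees; straight away from the lamp is -y.
- jar: Bystander: loose closed glass jar with steel cap, 60 mm across, 85 mm tall. Origin at the centre of its underside. Leave alone.
- brush: Bystander: loose pastry brush about 200 mm long, lying flat. Leave alone.
- cutter: Bystander: loose steel ring cutter, 76 mm across, 35 mm tall. Origin at the centre of its underside. Leave alone.

How it is judged:
On the way, in this order (a step that is already met when the one before it is completed fails the run):
1. the roll lies in the middle of the pan (within 15 mm), let go, with the pan still standing on its post (horizontal distance between roll and pan below 0.015 m and z of roll in the frame of pan between 0.024 and 0.034 m and contact force between the fingers and roll below 0.05 N and contact force between pan and stand above 0.5 N and angle between pan's own z axis and vertical below 0.09 rad), for 0.3 s.
2. the pan is lifted at least 20 mm clear of the post, not yet turned, with the roll in it (height (world z) of pan above 0.11 m and angle between the x axis of pan and the x axis of stand, either way round below 0.5 rad and x of pan_handle in the frame of stand below -0.05 m and horizontal distance between roll and pan below 0.025 m and contact force between pan and stand below 0.05 N), for 0.1 s.
At the end, for the whole second after the job is handed in: The gripper holds the pan by its handle 20 mm or more above the post, below 350 mm, within 35 mm of the post axis, level within 5 degrees, still, handle straight away from the lamp (stand -y) within 9 degrees; the roll rests within 15 mm of its centre, untouched by the fingers (height (world z) of pan between 0.11 and 0.35 m and contact force between the fingers and pan above 1 N and distance between the grasp point and pan_handle below 0.045 m and contact force between pan and stand below 0.05 N and contact force between the fingers and roll below 0.05 N and angle between pan's own z axis and vertical below 0.09 rad and angle between the x axis of pan and the y axis of stand, either way round below 0.16 rad and y of pan_handle in the frame of stand below -0.05 m and horizontal distance between pan and stand below 0.035 m and horizontal distance between roll and pan below 0.015 m and z of roll in the frame of pan between 0.024 and 0.034 m and linear speed of pan below 0.03 m/s and linear speed of roll below 0.04 m/s); the arm keeps its last pose, push and grip.
It fails at once if the roll is dropped or pressed hard into the pan (over 12 N) (contact force between roll and pan above 12 N).
It fails at once if the pan tips by more than 14 degrees (angle between pan's own z axis and vertical above 0.25 rad).
It fails at once if the roll leaves the middle of the lifted pan (more than 30 mm off) (height (world z) of pan above 0.105 m and horizontal distance between roll and pan above 0.03 m).
It fails at once if the fingers hold or touch the roll while the pan is up (height (world z) of pan above 0.105 m and contact force between the fingers and roll above 0.3 N).
It fails at once if a bystander is moved more than 30 mm (distance of any of jar, brush, cutter from where it was at the start of the episode above 0.03 m).
It also fails if it takes over 67 s, if anything falls off the work surface, if the arm or the gripper's body presses on something with over 40 N, if the wrist force passes 120 N, or if a joint passes its speed limit or range.

ROBOT

A 6-joint arm with a two-finger parallel gripper is mounted at the origin on the work surface. World frame = base frame: x ahead of the robot, y to its left, z up, the work surface at z = 0. Lengths are in m, angles in rad, forces in N, time in s.
With the tool pointing down it reaches from about 0.375 to 0.925 m from the base axis. Payload 5.7 kg.
Tool frame: the origin (TCP) lies on the centre line of the jaws, within the pads' length; the fingertips stand 17 mm ahead of it and the grasp point (between the pads) lies 2 mm behind it; z points along the fingers, y is the direction in which the jaws open and shut (so a half turn about z gives the same grasp; the last joint's range is limited). The gripper opens to 85 mm and grips with 20 to 120 N. Pads are 22 mm wide; open, the fingers measure 114 mm over their backs; the gripper's body (76 mm by 85 mm) begins 54 mm behind the grasp point. The pads swing forward as they close: fully open they stand 13 mm farther back than shut.
Start: joints at [-1.41, 0.359, 1.51, -0, 1.272, -0.115], TCP at [0.163, -0.577, 0.248] pointing down, gripper open.
Joint ranges: [-2.97, 2.97], [-1.01, 2.36], [0.21, 2.38], [-0.96, 4.11], [0.2, 2.71], [-2.98, 2.98]. Speed limits (rad/s): [2.39, 2.39, 3.14, 3.14, 3.14, 3.14].

INTERFACE

Orientations are given as a 3x3 rotation matrix whose columns are the frame's x, y, z axes.
In Python, from rig import arm, optics, finish_job gives the robot as it stands. The module is installed in compiled form; this text tells all that it offers.
- The arm moves only by the tool step_arm, never from a script. Its argument "plan" is a list of rows, each a list of 7 numbers: the turn, a rotation vector about the tool's x, y, z in rad, then the shift along the tool's x, y, z in m, then the closure, from 0 (fully open) to 1 (shut). In form: [[ax, ay, az, tx, ty, tz, gripper], ...]. A call has 1 to 8 rows; each row shifts and turns the commanded pose from where the row before left it, along the tool's axes as they then stand; what a row does not reach is not made up. A row lasts 1/12 s, in which the tool goes at most 41.7 mm and 7.16 degrees, less where a joint would pass 70% of its speed; a pose out of reach is approached as far as the arm can. A call with a gripper value outside its range is refused whole. The fingers move at their own pace and stop on an object; "force" is the grip in N (left out, the last holds). Time passes only in rows, so rows that do not move let the fingers close. It gives the time, the measured TCP pose, the force and the opening at its end, in the units of the state.
- arm.read_state(): the state, without advancing time (a new reading comes with each control period).
- optics.snapshot(name): name is "side" or "top"; returns (picture, depth): 384x512x3 uint8, red, green, blue; 384x512 float32, m along the optical axis (not along the pixel's ray), 0 where there is no reading.
- optics.camera_info(name): a dict with "K" (3x3 intrinsics, pixels), "k1" (the pictures are not rectified: a ray, as slopes to the right and down, at radius r is drawn at 1 + k1 r^2 times it, then the intrinsics apply), "position" and "rotation" of the camera in the world. Camera axes: x right, y down, z forward; pixel columns grow to the right and rows downward; lengths in m; the calibration is good to about 2 mm. A picture is of the moment at which its call begins. camera_info takes no time and is no camera call.
- finish_job(): hands the job in, once; it reports no verdict.
The state is a dict: "time_s": time; "joint_pos": joint angles; "joint_velocities": joint speeds; "tau": joint torques, N m; "tool_pos": TCP position; "eef_rot": TCP orientation; "force": force on the tool from outside, world axes, zero at the start; "wrist_torque": the same for the moment, N m; "width": finger opening in m.
Only numpy, scipy, OpenCV 4.12 (cv2) and the standard library are available. Lean on these libraries where they do the work, as an engineer would, in place of code of your own. Each camera call takes 0.05 s, during which the arm holds its last target.

## Working session

There is one attempt and no reset: what is moved stays moved. The work goes in short steps, Python scripts to look and compute and a tool call to move; the robot and the scene stay as the last step left them, time stands still between calls to the robot, and variables do not carry over. Pictures are saved under pics/ and viewed, and the job is handed in when it is done.

Besides the shell and the picture viewer there is one more tool, called after ">>>" in YAML: its name, and indented under it one key for each argument. step_arm: Moves the arm, as the interface text tells. Its arguments: {"type":"object","properties":{"plan":{"type":"array","items":{"type":"array","items":{"type":"number"}}},"force":{"type":"number"}},"required":["plan"]}

```bash
mkdir -p pics; cat > h.py <<'E'
import numpy as np, cv2
from rig import arm, optics, finish_job
def snap(n,tag):
    p,d=optics.snapshot(n); cv2.imwrite(f'pics/{tag}.png',p[:,:,::-1]); np.savez(f'pics/{tag}.npz',p=p,d=d); return p,d
def cloud(n,d):
    c=optics.camera_info(n);K=np.array(c['K']);k=c['k1']
    H,W=d.shape;u,v=np.meshgrid(np.arange(W),np.arange(H))
    pts=np.stack([u,v],-1).reshape(-1,1,2).astype(float)
    x=cv2.undistortPoints(pts,K,np.array([k,0,0,0,0.]),None,None,None)if False else cv2.undistortPoints(pts,K,np.array([k,0,0,0,0.]))
    x=x.reshape(H,W,2)
    P=np.dstack([x[...,0]*d,x[...,1]*d,d])
    return P@np.array(c['rotation']).T+np.array(c['position'])
E
python3 - <<'E'
from h import *
for n in('side','top'):
    p,d=snap(n,n+'0'); print(optics.camera_info(n)); print((d>0).mean())
s=arm.read_state();print(s)
E
```

```text
{'K': array([[459.32045242,   0.        , 245.6085293 ],
       [  0.        , 459.32045242, 189.87415155],
       [  0.        ,   0.        ,   1.        ]]), 'k1': -0.1175748002337224, 'position': array([ 0.45086664, -0.837005  ,  0.65462136]), 'rotation': array([[ 0.97109545, -0.1507103 ,  0.18509465],
       [-0.23769074, -0.53964655,  0.80764145],
       [-0.02183419, -0.82829222, -0.55987075]])}
0.9960734049479166
{'K': array([[382.462255  ,   0.        , 252.65514551],
       [  0.        , 382.462255  , 188.61373544],
       [  0.        ,   0.        ,   1.        ]]), 'k1': -0.12118468287409125, 'position': array([ 0.50018676, -0.05441149,  0.91399704]), 'rotation': array([[ 0.0092675 , -0.99157594,  0.1291947 ],
       [-0.99985991, -0.01098981, -0.01262458],
       [ 0.01393805, -0.12905961, -0.99153888]])}
0.9960530598958334
{'time_s': 0.1, 'joint_pos': array([-1.41008724e+00,  3.59471095e-01,  1.51135248e+00, -1.26084595e-06,
        1.27248991e+00, -1.15121184e-01]), 'joint_velocities': array([-1.74220238e-03, -5.09043219e-04, -4.11084879e-03, -3.19399112e-04,
       -8.44804090e-04,  9.54771950e-05]), 'tau': array([-6.33591526e-07, -5.28655350e+01, -2.79351228e+01, -3.41892182e-04,
        5.08932528e-03,  5.78754282e-06]), 'tool_pos': array([ 0.16329142, -0.57673242,  0.24750416]), 'eef_rot': array([[ 9.62199335e-01,  2.72346037e-01, -2.76553871e-04],
       [ 2.72346107e-01, -9.62197856e-01,  1.69846343e-03],
       [ 1.96470243e-04, -1.70957875e-03, -9.99998519e-01]]), 'force': array([0.58035174, 0.35393773, 0.03936437]), 'wrist_torque': array([-0.0083465 ,  0.04902417, -0.00397951]), 'width': 0.0850121120435726}
```

View pics/side0.png

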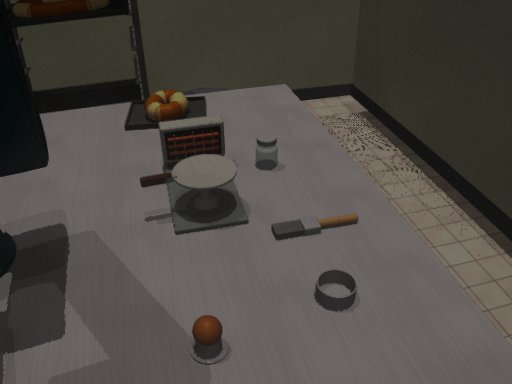

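View pics/top0.png

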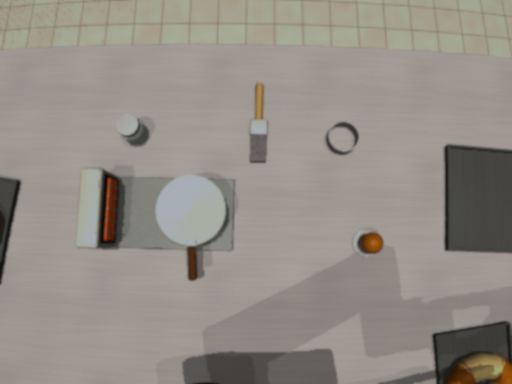

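The side view shows the roll at (207,330), the pan at (205,172), its handle at (157,180), the lamp at (193,142), the jar at (266,152) and the cutter at (336,290). The top view shows the roll at (371,243), the pan at (191,210), the handle at (192,263) and the lamp at (100,208). Next I measure both clouds.

```bash
cat > m.py <<'E'
from h import *
from scipy.optimize import least_squares
def sph(P):
    r=least_squares(lambda c:np.linalg.norm(P-c,axis=1)-.025,P.mean(0)-[0,0,.01],loss='soft_l1',f_scale=.002);return r.x,np.sqrt((r.fun**2).mean())
def circ(P):
    r=least_squares(lambda c:np.hypot(P[:,0]-c[0],P[:,1]-c[1])-c[2],[*P[:,:2].mean(0),.07],loss='soft_l1',f_scale=.001);return r.x
E
python3 - <<'E'
from m import *
for n in('side','top'):
    z=np.load(f'pics/{n}0.npz');p=z['p'];d=z['d'];P=cloud(n,d);hsv=cv2.cvtColor(p,cv2.COLOR_RGB2HSV)
    X,Y,Z=P[...,0],P[...,1],P[...,2]
    tb=(abs(Z)<.03)&(hsv[...,1]<40)&(X>.3)&(X<.8)&(abs(Y)<.4);print(n,'table z',np.median(Z[tb]))
    c=(371,243) if n=='top' else (207,330)
    u,v=np.meshgrid(range(512),range(384))
    m=(np.hypot(u-c[0],v-c[1])<16)&(hsv[...,1]>120)&(Z>.03)
    print('roll',m.sum(),sph(P[m]), 'mean',P[m].mean(0))
    # pan region
    c=(191,210) if n=='top' else (205,172)
    m=(np.hypot(u-c[0],v-c[1])<45)&(Z>.09)&(Z<.13)&(hsv[...,1]<70)
    Q=P[m];print('pan',m.sum(),Q.mean(0),np.percentile(Q[:,2],[1,50,99]),'ext',np.percentile(Q,[.5,99.5],axis=0)[:, :2].ravel())
    A=np.c_[Q[:,:2]-Q[:,:2].mean(0),np.ones(len(Q))]
    hull=cv2.convexHull(Q[:,:2].astype(np.float32))[:,0];print('circ hull',cv2.minEnclosingCircle(hull),circ(hull))
    c=(192,263) if n=='top' else (157,180)
    m=(np.hypot(u-c[0],v-c[1])<24)&(hsv[...,1]>70)&(Z>.08)&(Z<.14)
    Q=P[m];print('handle',m.sum(),Q.mean(0),np.percentile(Q,[2,98],axis=0))
    t=Q[Q[:,2]>np.percentile(Q[:,2],50)-.004];w,vv=np.linalg.eigh(np.cov(t[:,:2].T));print('dir',vv[:,1],np.percentile(t,[1,99],axis=0), cv2.minAreaRect(t[:,:2].astype(np.float32)))
    # slab
    m=(Z>.006)&(Z<.018)&(X>.3)&(X<.75)&(Y>-.15)&(Y<.4)
    Q=P[m];print('slab',m.sum(),cv2.minAreaRect(Q[:,:2].astype(np.float32)))
    m=(Z>.12)&(Z<.145)&(X>.3)&(X<.75)&(Y>.2)&(Y<.45)
    Q=P[m]
    if len(Q): print('lamptop',m.sum(),Q.mean(0),cv2.minAreaRect(Q[:,:2].astype(np.float32)))
E
```

```text
side table z -0.001673784824637814
roll 667 (array([ 0.49273932, -0.34175855,  0.04515465]), np.float64(0.02949990372066176)) mean [ 0.49141974 -0.35338174  0.06034405]
pan 2119 [0.55982999 0.08347316 0.10040115] [0.09151004 0.10025091 0.11656571] ext [ 0.46553382 -0.0088824   0.63631434  0.25250396]
circ hull ((0.5800492763519287, 0.12833543121814728), 0.14341409504413605) [0.55076612 0.12620894 0.12828842]
handle 151 [0.44941119 0.05467829 0.1079179 ] [[0.41600828 0.04881444 0.0952062 ]
 [0.48111776 0.06323087 0.11229484]]
dir [-0.99922318 -0.03940858] [[0.41475205 0.04800853 0.10555854]
 [0.4816147  0.06375374 0.11245424]] ((0.44815507531166077, 0.05544546991586685), (0.06822216510772705, 0.016722582280635834), 0.07306789606809616)
slab 3197 ((0.6122249364852905, 0.09728869050741196), (0.3956076502799988, 0.27981868386268616), 89.33504486083984)
lamptop 656 [0.55900645 0.26739868 0.127714  ] ((0.5600852966308594, 0.27147477865219116), (0.1676139086484909, 0.05777755752205849), 0.7938298583030701)
top table z -0.000653503000700939
roll 334 (array([ 0.49208338, -0.33997238,  0.04576
[... 224 characters left out ...]
ll ((0.5497592687606812, 0.067909836769104), 0.08512639254331589) [0.55982268 0.06791151 0.07461632]
handle 251 [0.44782953 0.06039392 0.11090685] [[0.41670587 0.05158171 0.1081891 ]
 [0.48061376 0.06877553 0.11387162]]
dir [-0.99781191 -0.06611645] [[0.41480465 0.05133766 0.10813959]
 [0.48073646 0.0688253  0.11404344]] ((0.4477599263191223, 0.060509055852890015), (0.06639696657657623, 0.016264282166957855), 3.6026558876037598)
slab 4895 ((0.611147940158844, 0.08608473092317581), (0.3604627251625061, 0.2788444757461548), 89.38030242919922)
lamptop 1988 [0.5582116  0.27509266 0.13093722] ((0.5591767430305481, 0.2772988975048065), (0.05410142242908478, 0.16876307129859924), 89.46072387695312)
```

```bash
cat > go.py <<'E'
import sys
from h import *
def go(x,y,z):
    s=arm.read_state();R=s['eef_rot'];d=np.array([x,y,z])-s['tool_pos']
    print('t',s['time_s'],'pos',s['tool_pos'].round(4),'yaw',np.degrees(np.arctan2(R[1,0],R[0,0])).round(2),'z',R[:,2].round(4),'F',s['force'].round(2),'w',s['width'].round(4),'toolshift',(R.T@d).round(4))
if __name__=='__main__': go(*map(float,sys.argv[1:4]))
E
python3 - <<'E'
from m import *
for n in('side','top'):
    z=np.load(f'pics/{n}0.npz');p=z['p'];d=z['d'];P=cloud(n,d)
    X,Y,Z=P[...,0],P[...,1],P[...,2]
    m=(Z>.103)&(Z<.112)&(np.hypot(X-.56,Y-.067)<.085)&(X>.492)
    Q=P[m];print(n,m.sum(),circ(Q),Q[:,2].max())
    m=(Z>.088)&(np.hypot(X-.56,Y-.067)<.085)&(X>.492);Q=P[m]
    a=np.arctan2(Q[:,1]-.067,Q[:,0]-.56);b=np.digitize(a,np.linspace(-np.pi,np.pi,60))
    r=np.hypot(Q[:,0]-.56,Q[:,1]-.067);E=np.array([Q[b==i][r[b==i].argmax()] for i in range(61) if (b==i).any()])
    print('edge',circ(E))
E
```

```text
side 202 [0.56114065 0.06383775 0.07138183] 0.10905945722810173
edge [0.5601491  0.06487236 0.07497662]
top 768 [0.56067919 0.0679443  0.06872945] 0.10925566717804458
edge [0.56041961 0.06777099 0.07413366]
```

>>> step_arm:
  plan:
    - [0, 0, 0.106, 0, 0, 0, 0]
    - [0, 0, 0.107, 0, 0, 0, 0]
    - [0, 0, 0, 0, 0, 0, 0]
  force: 30

```text
time_s: 0.35
tool_pos: [0.1633, -0.5769, 0.2478]
eef_rot: [[0.998, 0.059, -0.0], [0.059, -0.998, 0.001], [-0.0, -0.001, -1.0]]
force: [-0.3, 0.5, 0.5]
width: 0.0856
```

```bash
python3 go.py .4924 -.341 .15
```

```text
Traceback (most recent call last):
  File "go.py", line 6, in <module>
    if __name__=='__main__': go(*map(float,sys.argv[1:4]))
                             ~~^^^^^^^^^^^^^^^^^^^^^^^^^^^
  File "go.py", line 5, in go
    print('t',s['time_s'],'pos',s['tool_pos'].round(4),'yaw',np.degrees(np.arctan2(R[1,0],R[0,0])).round(2),'z',R[:,2].round(4),'F',s['force'].round(2),'w',s['width'].round(4),'toolshift',(R.T@d).round(4))
                                                                                                                                                            ^^^^^^^^^^^^^^^^
AttributeError: 'float' object has no attribute 'round'
```

```bash
sed -i "s/s\['width'\].round(4)/round(float(s['width']),4)/" go.py; python3 go.py .4924 -.341 .15
```

```text
t 0.35 pos [ 0.1633 -0.5769  0.2478] yaw 3.38 z [-2.0e-04  1.1e-03 -1.0e+00] F [-0.27  0.46  0.5 ] w 0.0856 toolshift [ 0.3424 -0.216   0.098 ]
```

>>> step_arm:
  plan:
    - [0, 0, 0, 0.0285, -0.018, 0, 0]
    - [0, 0, 0, 0.0285, -0.018, 0, 0]
    - [0, 0, 0, 0.0285, -0.018, 0, 0]
    - [0, 0, 0, 0.0285, -0.018, 0, 0]
    - [0, 0, 0, 0.0285, -0.018, 0, 0]
    - [0, 0, 0, 0.0285, -0.018, 0, 0]
    - [0, 0, 0, 0.0285, -0.018, 0, 0]
    - [0, 0, 0, 0.0285, -0.018, 0, 0]

```text
time_s: 1.02
tool_pos: [0.3829, -0.418, 0.2481]
eef_rot: [[0.998, 0.066, -0.0], [0.066, -0.998, 0.0], [-0.0, -0.0, -1.0]]
force: [0.2, -0.7, 0.3]
width: 0.0851
```

>>> step_arm:
  plan:
    - [0, 0, 0, 0.0285, -0.018, 0, 0]
    - [0, 0, 0, 0.0285, -0.018, 0, 0]
    - [0, 0, 0, 0.0285, -0.018, 0, 0]
    - [0, 0, 0, 0.0285, -0.018, 0, 0]
    - [0, 0, 0, 0, 0, 0.03, 0]
    - [0, 0, 0, 0, 0, 0.03, 0]
    - [0, 0, 0, 0, 0, 0.03, 0]
    - [0, 0, 0, 0, 0, 0, 0]

```text
time_s: 1.68
tool_pos: [0.488, -0.337, 0.1526]
eef_rot: [[0.998, 0.067, -0.008], [0.067, -0.998, 0.007], [-0.008, -0.008, -1.0]]
force: [-0.6, 0.2, -1.1]
width: 0.0854
```

```bash
python3 go.py .4924 -.341 .0505
```

```text
t 1.6833 pos [ 0.488  -0.337   0.1526] yaw 3.82 z [-0.0081  0.0071 -0.9999] F [-0.62  0.18 -1.1 ] w 0.0854 toolshift [0.0049 0.005  0.102 ]
```

>>> step_arm:
  plan:
    - [0, 0, 0, 0, 0, 0, 0]
    - [0, 0, 0, 0, 0, 0, 0]
    - [0, 0, 0, 0, 0, 0, 0]

```text
time_s: 1.93
tool_pos: [0.4922, -0.3415, 0.1604]
eef_rot: [[0.998, 0.063, 0.003], [0.063, -0.998, -0.002], [0.002, 0.002, -1.0]]
force: [-0.0, -1.1, -0.5]
width: 0.0858
```

```bash
python3 go.py .4924 -.341 .0505
```

```text
t 1.9333 pos [ 0.4922 -0.3415  0.1604] yaw 3.63 z [ 0.0026 -0.0022 -1.    ] F [-0.01 -1.11 -0.46] w 0.0858 toolshift [-1.000e-04 -7.000e-04  1.099e-01]
```

>>> step_arm:
  plan:
    - [0, 0, 0, 0, 0, 0.015, 0]
    - [0, 0, 0, 0, 0, 0.02, 0]
    - [0, 0, 0, 0, 0, 0.02, 0]
    - [0, 0, 0, 0, 0, 0.02, 0]
    - [0, 0, 0, 0, 0, 0.01, 0]
    - [0, 0, 0, 0, 0, 0.006, 0]
    - [0, 0, 0, 0, 0, 0, 0]
    - [0, 0, 0, 0, 0, 0, 0]

```text
time_s: 2.6
tool_pos: [0.4917, -0.3409, 0.0683]
eef_rot: [[0.998, 0.063, 0.001], [0.063, -0.998, -0.001], [0.001, 0.001, -1.0]]
force: [-0.5, 0.3, -0.7]
width: 0.0855
```

>>> step_arm:
  plan:
    - [0, 0, 0, 0, 0, 0, 0]
    - [0, 0, 0, 0, 0, 0, 0]

```text
time_s: 2.77
tool_pos: [0.4919, -0.3409, 0.0685]
eef_rot: [[0.998, 0.063, 0.002], [0.063, -0.998, -0.001], [0.002, 0.001, -1.0]]
force: [-1.0, -0.9, -0.5]
width: 0.0854
```

```bash
python3 go.py .4924 -.341 .0505; python3 -c "
from h import *
snap('side','side1')"
```

```text
t 2.7667 pos [ 0.4919 -0.3409  0.0685] yaw 3.6 z [ 0.0017 -0.0014 -1.    ] F [-0.96 -0.94 -0.48] w 0.0854 toolshift [0.0005 0.0001 0.018 ]
```

View pics/side1.png

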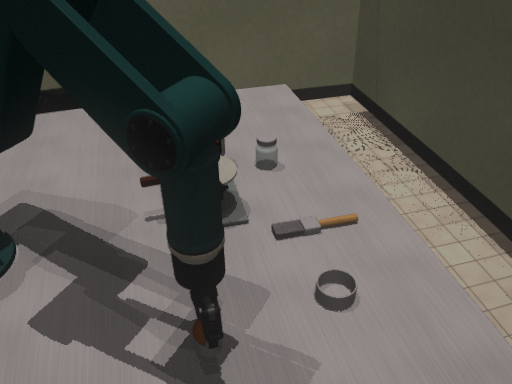

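The gripper straddles the roll at (205,330), with the near finger in front of it. I'll lower it and close.

>>> step_arm:
  plan:
    - [0, 0, 0, 0, 0, 0.01, 0]
    - [0, 0, 0, 0, 0, 0.008, 0]
    - [0, 0, 0, 0, 0, 0, 0.1]
    - [0, 0, 0, 0, 0, 0, 0.2]
    - [0, 0, 0, 0, 0, 0, 0.3]
    - [0, 0, 0, 0, 0, 0, 0.4]
    - [0, 0, 0, 0, 0, 0, 0.6]
    - [0, 0, 0, 0, 0, 0, 0.6]
  force: 25

```text
time_s: 3.48
tool_pos: [0.4912, -0.3402, 0.0495]
eef_rot: [[0.998, 0.063, 0.0], [0.063, -0.998, 0.0], [0.0, -0.0, -1.0]]
force: [-0.4, 0.6, 0.7]
width: 0.0485
```

>>> step_arm:
  plan:
    - [0, 0, 0, 0, 0, 0, 0.6]
    - [0, 0, 0, 0, 0, 0, 0.6]
    - [0, 0, 0, 0, 0, 0, 0.6]
    - [0, 0, 0, 0, 0, 0, 0.6]
    - [0, 0, 0, 0, 0, 0, 0.6]

```text
time_s: 3.9
tool_pos: [0.4912, -0.3402, 0.0494]
eef_rot: [[0.998, 0.063, 0.0], [0.063, -0.998, 0.0], [0.0, -0.0, -1.0]]
force: [-0.1, 1.3, 2.3]
width: 0.0487
```

```bash
python3 go.py .4924 -.341 .0505
```

```text
t 3.9 pos [ 0.4912 -0.3402  0.0494] yaw 3.6 z [ 1.e-04  1.e-04 -1.e+00] F [-0.09  1.33  2.29] w 0.0487 toolshift [ 0.0011  0.0009 -0.0011]
```

>>> step_arm:
  plan:
    - [0, 0, 0, 0, 0, -0.008, 0.6]
    - [0, 0, 0, 0, 0, -0.015, 0.6]
    - [0, 0, 0, 0, 0, -0.02, 0.6]
    - [0, 0, 0, 0, 0, -0.025, 0.6]
    - [0, 0, 0, 0, 0, -0.025, 0.6]
    - [0, 0, 0, 0, 0, -0.025, 0.6]
    - [0, 0, 0, 0, 0, -0.015, 0.6]
    - [0, 0, 0, 0, 0, -0.007, 0.6]

```text
time_s: 4.57
tool_pos: [0.4923, -0.3415, 0.1925]
eef_rot: [[0.998, 0.063, 0.004], [0.063, -0.998, -0.003], [0.003, 0.004, -1.0]]
force: [0.7, -0.4, -0.5]
width: 0.0486
```

>>> step_arm:
  plan:
    - [0, 0, 0, 0, 0, 0, 0.6]
    - [0, 0, 0, 0, 0, 0, 0.6]

```text
time_s: 4.73
tool_pos: [0.4909, -0.3402, 0.1891]
eef_rot: [[0.998, 0.063, -0.0], [0.063, -0.998, -0.0], [-0.0, 0.0, -1.0]]
force: [0.1, -0.5, -0.1]
width: 0.0486
```

```bash
python3 go.py .5595 .067 .19; python3 -c "
from m import *
for n in ('side','top'):
    p,d=snap(n,n+'2');P=cloud(n,d);hsv=cv2.cvtColor(p,cv2.COLOR_RGB2HSV)
    m=(hsv[...,1]>120)&(np.linalg.norm(P-[.492,-.34,.185],axis=2)<.045)
    print(n,m.sum())
    if m.sum()>20: print(sph(P[m]))
"
```

```text
t 4.7333 pos [ 0.4909 -0.3402  0.1891] yaw 3.59 z [-1.e-04 -0.e+00 -1.e+00] F [ 0.11 -0.54 -0.09] w 0.0486 toolshift [ 0.0939 -0.4021 -0.0009]
side 159
(array([ 0.4919799 , -0.3419404 ,  0.18484083]), np.float64(0.0006703602667932723))
top 50
(array([ 0.48998734, -0.33960776,  0.18577992]), np.float64(0.000935595535790062))
```

View pics/side2.png

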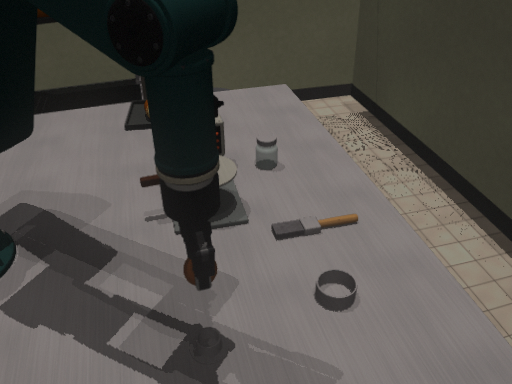

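>>> step_arm:
  plan:
    - [0, 0, 0, 0.0023, -0.01, 0, 0.6]
    - [0, 0, 0, 0.0047, -0.02, 0, 0.6]
    - [0, 0, 0, 0.0066, -0.028, 0, 0.6]
    - [0, 0, 0, 0.007, -0.03, 0, 0.6]
    - [0, 0, 0, 0.007, -0.03, 0, 0.6]
    - [0, 0, 0, 0.007, -0.03, 0, 0.6]
    - [0, 0, 0, 0.007, -0.03, 0, 0.6]
    - [0, 0, 0, 0.007, -0.03, 0, 0.6]

```text
time_s: 5.5
tool_pos: [0.5258, -0.1272, 0.1882]
eef_rot: [[0.998, 0.063, -0.002], [0.063, -0.998, 0.001], [-0.002, -0.001, -1.0]]
force: [0.6, -0.6, 0.2]
width: 0.0482
```

>>> step_arm:
  plan:
    - [0, 0, 0, 0.007, -0.03, 0, 0.6]
    - [0, 0, 0, 0.007, -0.03, 0, 0.6]
    - [0, 0, 0, 0.007, -0.03, 0, 0.6]
    - [0, 0, 0, 0.007, -0.03, 0, 0.6]
    - [0, 0, 0, 0.007, -0.03, 0, 0.6]
    - [0, 0, 0, 0.0052, -0.022, 0, 0.6]
    - [0, 0, 0, 0.0033, -0.014, 0, 0.6]
    - [0, 0, 0, 0.0019, -0.008, 0, 0.6]

```text
time_s: 6.17
tool_pos: [0.5588, 0.0695, 0.1883]
eef_rot: [[0.998, 0.065, -0.002], [0.065, -0.998, 0.001], [-0.002, -0.001, -1.0]]
force: [-0.4, -0.4, -0.4]
width: 0.0485
```

>>> step_arm:
  plan:
    - [0, 0, 0, 0, 0, 0, 0.6]
    - [0, 0, 0, 0, 0, 0, 0.6]
    - [0, 0, 0, 0, 0, 0, 0.6]
    - [0, 0, 0, 0, 0, 0, 0.6]

```text
time_s: 6.5
tool_pos: [0.5595, 0.0659, 0.1891]
eef_rot: [[0.998, 0.062, -0.001], [0.062, -0.998, -0.0], [-0.001, 0.0, -1.0]]
force: [0.2, -1.2, 0.8]
width: 0.0484
```

```bash
python3 go.py .56 .067 .1235; python3 -c "
from m import *
for n in ('side','top'):
    p,d=snap(n,n+'3')
    P=cloud(n,d);hsv=cv2.cvtColor(p,cv2.COLOR_RGB2HSV)
    m=(hsv[...,1]>120)&(np.linalg.norm(P-[.56,.067,.186],axis=2)<.045)
    print(n,m.sum())
    if m.sum()>20: print(sph(P[m]))
"
```

```text
t 6.5 pos [0.5595 0.0659 0.1891] yaw 3.53 z [-5.e-04 -2.e-04 -1.e+00] F [ 0.16 -1.18  0.83] w 0.0484 toolshift [ 0.0006 -0.0011  0.0656]
side 147
(array([0.5599291 , 0.06487128, 0.18438959]), np.float64(0.0014581904147117873))
top 4
```

View pics/side3.png

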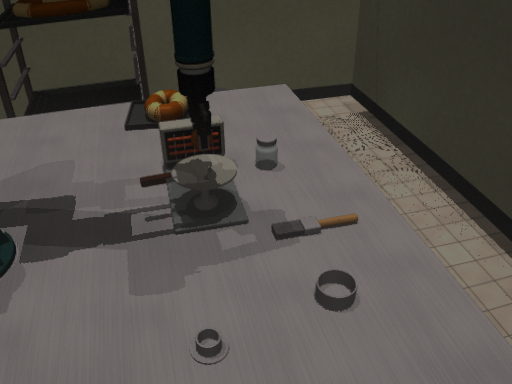

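>>> step_arm:
  plan:
    - [0, 0, 0, 0, -0.0005, 0.008, 0.6]
    - [0, 0, 0, 0, 0, 0.014, 0.6]
    - [0, 0, 0, 0, 0, 0.016, 0.6]
    - [0, 0, 0, 0, 0, 0.012, 0.6]
    - [0, 0, 0, 0, 0, 0.007, 0.6]
    - [0, 0, 0, 0, 0, 0.003, 0.6]
    - [0, 0, 0, 0, 0, 0, 0.6]
    - [0, 0, 0, 0, 0, 0, 0.6]

```text
time_s: 7.27
tool_pos: [0.56, 0.0672, 0.1296]
eef_rot: [[0.998, 0.063, 0.0], [0.063, -0.998, 0.0], [0.0, -0.0, -1.0]]
force: [0.1, 0.0, 0.8]
width: 0.0486
```

>>> step_arm:
  plan:
    - [0, 0, 0, 0, 0, 0, 0.6]
    - [0, 0, 0, 0, 0, 0, 0.6]

```text
time_s: 7.43
tool_pos: [0.5603, 0.0674, 0.1301]
eef_rot: [[0.998, 0.063, 0.002], [0.063, -0.998, 0.0], [0.002, 0.0, -1.0]]
force: [-0.6, 0.9, 0.5]
width: 0.0488
```

```bash
python3 go.py .56 .067 .1225; python3 -c "
from m import *
for n in ('side',):
    p,d=snap(n,n+'4')
    P=cloud(n,d);hsv=cv2.cvtColor(p,cv2.COLOR_RGB2HSV)
    m=(hsv[...,1]>120)&(np.linalg.norm(P-[.56,.067,.125],axis=2)<.04)
    print(n,m.sum())
    if m.sum()>20: print(sph(P[m]))
    q=P[(np.hypot(P[...,0]-.56,P[...,1]-.065)<.03)&(P[...,2]>.08)&(P[...,2]<.11)&(hsv[...,1]<70)];print(np.percentile(q[:,2],[5,25,50]),q.shape)
    cv2.imwrite('pics/side4z.png',cv2.resize(p[90:240,120:290,::-1],None,fx=4,fy=4))
"
```

```text
t 7.4333 pos [0.5603 0.0674 0.1301] yaw 3.6 z [ 1.5e-03  1.0e-04 -1.0e+00] F [-0.63  0.88  0.48] w 0.0488 toolshift [-0.0003  0.0003  0.0076]
side 113
(array([0.56099316, 0.06633423, 0.12591046]), np.float64(0.0012968001733372574))
[0.09184646 0.09373856 0.09471301] (185, 3)
```

View pics/side4z.png

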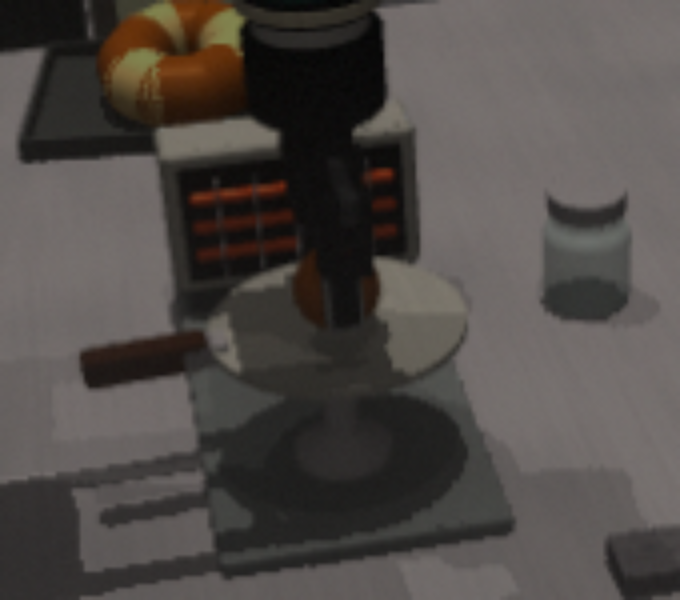

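The held roll sits just above the pan centre, at about (337,290) in the 4x crop. I'll lower it slowly and watch the force.

>>> step_arm:
  plan:
    - [0, 0, 0, 0, 0, 0.002, 0.6]
    - [0, 0, 0, 0, 0, 0.002, 0.6]
    - [0, 0, 0, 0, 0, 0.0015, 0.6]
    - [0, 0, 0, 0, 0, 0.0005, 0.6]
    - [0, 0, 0, 0, 0, 0, 0.6]
    - [0, 0, 0, 0, 0, 0, 0.6]
    - [0, 0, 0, 0, 0, 0, 0.6]

```text
time_s: 8.07
tool_pos: [0.5597, 0.0674, 0.1233]
eef_rot: [[0.998, 0.063, 0.0], [0.063, -0.998, 0.0], [0.0, -0.0, -1.0]]
force: [1.1, -0.4, -0.1]
width: 0.0485
```

>>> step_arm:
  plan:
    - [0, 0, 0, 0, 0, 0.0005, 0.6]
    - [0, 0, 0, 0, 0, 0, 0.6]
    - [0, 0, 0, 0, 0, 0, 0.6]

```text
time_s: 8.32
tool_pos: [0.5597, 0.0673, 0.1228]
eef_rot: [[0.998, 0.063, 0.0], [0.063, -0.998, 0.0], [0.0, -0.0, -1.0]]
force: [-1.0, 0.3, -0.7]
width: 0.0489
```

>>> step_arm:
  plan:
    - [0, 0, 0, 0, 0, 0.0005, 0.6]
    - [0, 0, 0, 0, 0, 0, 0.6]
    - [0, 0, 0, 0, 0, 0, 0.6]

```text
time_s: 8.57
tool_pos: [0.5597, 0.0674, 0.1223]
eef_rot: [[0.998, 0.063, -0.0], [0.063, -0.998, 0.0], [-0.0, -0.0, -1.0]]
force: [0.2, -0.1, 0.5]
width: 0.0486
```

```bash
python3 go.py .56 .067 .1225; python3 -c "
from m import *
for n in ('side',):
    p,d=snap(n,n+'5')
    P=cloud(n,d);hsv=cv2.cvtColor(p,cv2.COLOR_RGB2HSV)
    m=(hsv[...,1]>120)&(np.linalg.norm(P-[.56,.067,.12],axis=2)<.04)
    print(n,m.sum(),sph(P[m]))
"
```

```text
t 8.5667 pos [0.5597 0.0674 0.1223] yaw 3.6 z [-1.e-04  1.e-04 -1.e+00] F [ 0.19 -0.12  0.48] w 0.0486 toolshift [ 0.0003  0.0004 -0.0002]
side 115 (array([0.56048301, 0.06610344, 0.11872931]), np.float64(0.0012545290724172882))
```

>>> step_arm:
  plan:
    - [0, 0, 0, 0, 0, 0.0005, 0.6]
    - [0, 0, 0, 0, 0, 0, 0.41]
    - [0, 0, 0, 0, 0, 0, 0.39]
    - [0, 0, 0, 0, 0, 0, 0.37]
    - [0, 0, 0, 0, 0, 0, 0.34]
    - [0, 0, 0, 0, 0, 0, 0.3]
    - [0, 0, 0, 0, 0, 0, 0.25]
    - [0, 0, 0, 0, 0, 0, 0.2]

```text
time_s: 9.28
tool_pos: [0.5597, 0.0674, 0.1218]
eef_rot: [[0.998, 0.063, -0.0], [0.063, -0.998, 0.0], [-0.0, -0.0, -1.0]]
force: [-0.2, -0.2, -0.1]
width: 0.068
```

>>> step_arm:
  plan:
    - [0, 0, 0, 0, 0, 0, 0.15]
    - [0, 0, 0, 0, 0, 0, 0.15]
    - [0, 0, 0, 0, 0, 0, 0.15]
    - [0, 0, 0, 0, 0, 0, 0.15]
    - [0, 0, 0, 0, 0, 0, 0.15]
    - [0, 0, 0, 0, 0, 0, 0.15]

```text
time_s: 9.78
tool_pos: [0.5597, 0.0674, 0.1218]
eef_rot: [[0.998, 0.063, 0.0], [0.063, -0.998, 0.0], [0.0, -0.0, -1.0]]
force: [0.2, -0.2, 0.4]
width: 0.0724
```

```bash
python3 go.py .56 .067 .1225; python3 -c "
from m import *
for n in ('side',):
    p,d=snap(n,n+'6')
    P=cloud(n,d);hsv=cv2.cvtColor(p,cv2.COLOR_RGB2HSV)
    m=(hsv[...,1]>120)&(np.linalg.norm(P-[.56,.067,.12],axis=2)<.04)
    print(n,m.sum(),sph(P[m]))
    cv2.imwrite('pics/side6z.png',cv2.resize(p[90:240,120:290,::-1],None,fx=4,fy=4))
"
```

```text
t 9.7833 pos [0.5597 0.0674 0.1218] yaw 3.6 z [ 0.e+00  1.e-04 -1.e+00] F [ 0.19 -0.21  0.35] w 0.0724 toolshift [ 0.0003  0.0004 -0.0007]
side 125 (array([0.56076087, 0.06582702, 0.11729779]), np.float64(0.0012215123830744462))
```

View pics/side6z.png

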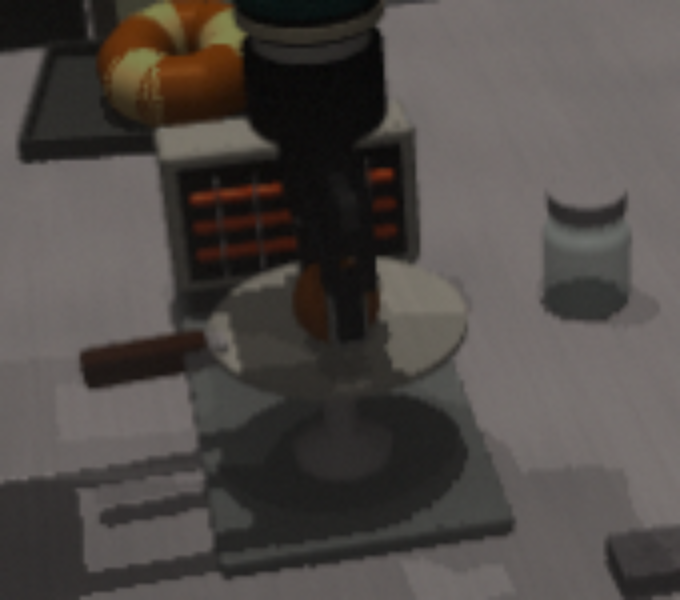

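The roll rests centred between the open fingers. I'll rise straight up.

>>> step_arm:
  plan:
    - [0, 0, 0, 0, 0, -0.006, 0.15]
    - [0, 0, 0, 0, 0, -0.012, 0.15]
    - [0, 0, 0, 0, 0, -0.02, 0.15]
    - [0, 0, 0, 0, 0, -0.02, 0.15]
    - [0, 0, 0, 0, 0, -0.02, 0.15]
    - [0, 0, 0, 0, 0, -0.015, 0.15]
    - [0, 0, 0, 0, 0, -0.01, 0.15]
    - [0, 0, 0, 0, 0, 0, 0.15]

```text
time_s: 10.5
tool_pos: [0.5612, 0.0674, 0.2274]
eef_rot: [[0.998, 0.063, 0.005], [0.063, -0.998, 0.0], [0.005, 0.0, -1.0]]
force: [-0.3, 0.8, 0.1]
width: 0.0727
```

>>> step_arm:
  plan:
    - [0, 0, 0, -0.015, 0, 0, 0.15]
    - [0, 0, 0, -0.025, 0, 0, 0.15]
    - [0, 0, 0, -0.025, 0, 0, 0.2]
    - [0, 0, 0, -0.02, 0, 0, 0.25]
    - [0, 0, 0, -0.012, 0, 0, 0.3]
    - [0, 0, 0, -0.005, 0, 0, 0.35]
    - [0, 0, 0, 0, 0, 0, 0.4]
    - [0, 0, 0, 0, 0, 0, 0.4]

```text
time_s: 11.17
tool_pos: [0.459, 0.0609, 0.2249]
eef_rot: [[0.998, 0.063, 0.001], [0.063, -0.998, 0.0], [0.001, -0.0, -1.0]]
force: [0.3, -0.8, 0.8]
width: 0.0517
```

```bash
python3 go.py .458 .0606 .101; python3 -c "
from m import *
for n in ('side','top'):
    p,d=snap(n,n+'7')
    P=cloud(n,d);hsv=cv2.cvtColor(p,cv2.COLOR_RGB2HSV)
    m=(hsv[...,1]>120)&(np.linalg.norm(P-[.56,.067,.12],axis=2)<.04)
    if m.sum()>20: print(n,m.sum(),sph(P[m]))
    m=(hsv[...,1]>70)&(P[...,2]>.1)&(P[...,2]<.12)&(np.hypot(P[...,0]-.448,P[...,1]-.058)<.045)
    if m.sum()>20:
        Q=P[m];print('handle',m.sum(),cv2.minAreaRect(Q[:,:2].astype(np.float32)),Q.mean(0))
    X,Y,Z=P[...,0],P[...,1],P[...,2]
    m=(Z>.088)&(Z<.115)&(np.hypot(X-.56,Y-.067)<.085)&(X>.492);Q=P[m]
    a=np.arctan2(Q[:,1]-.067,Q[:,0]-.56);b=np.digitize(a,np.linspace(-np.pi,np.pi,60))
    r=np.hypot(Q[:,0]-.56,Q[:,1]-.067);E=np.array([Q[b==i][r[b==i].argmax()] for i in range(61) if (b==i).any()])
    print('edge',circ(E[np.hypot(E[:,0]-.56,E[:,1]-.067)>.065]))
"
```

```text
t 11.1667 pos [0.459  0.0609 0.2249] yaw 3.59 z [ 1.3e-03  1.0e-04 -1.0e+00] F [ 0.31 -0.81  0.79] w 0.0517 toolshift [-0.0012  0.0003  0.1239]
side 345 (array([0.56029161, 0.06609325, 0.11740106]), np.float64(0.0012744936561999273))
handle 120 ((0.4494832754135132, 0.05349930375814438), (0.06684395670890808, 0.01618165522813797), 3.7176694869995117) [0.45037615 0.05411235 0.10848704]
edge [0.5602323  0.06485806 0.07507451]
top 375 (array([0.56001668, 0.06839165, 0.11794006]), np.float64(0.0010991135253240478))
handle 37 ((0.44703078269958496, 0.05678371340036392), (0.06455983966588974, 0.008611771278083324), 6.852753639221191) [0.4511687  0.05759289 0.11106755]
edge [0.56034981 0.06770038 0.07410295]
```

View pics/top7.png

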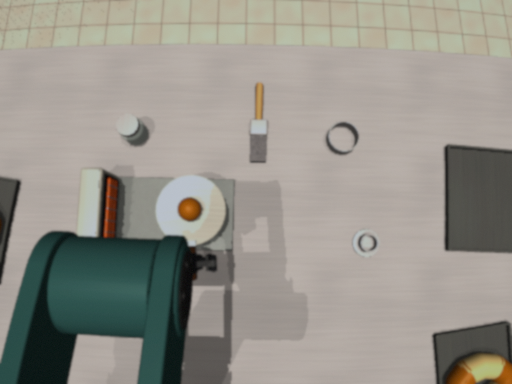

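View pics/side7.png

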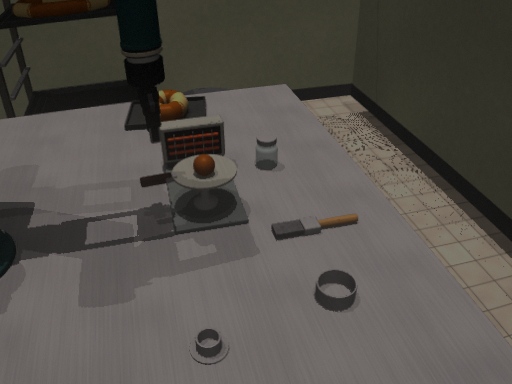

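The roll sits in the pan centre, at (204,165) in the side view and (190,209) in the top view. The handle hasn't moved. Now I descend on the handle.

>>> step_arm:
  plan:
    - [0, 0, 0, -0.001, 0.0007, 0.01, 0.4]
    - [0, 0, 0, 0, 0, 0.02, 0.4]
    - [0, 0, 0, 0, 0, 0.02, 0.4]
    - [0, 0, 0, 0, 0, 0.02, 0.4]
    - [0, 0, 0, 0, 0, 0.01, 0.4]
    - [0, 0, 0, 0, 0, 0.005, 0.4]
    - [0, 0, 0, 0, 0, 0, 0.4]
    - [0, 0, 0, 0, 0, 0, 0.4]

```text
time_s: 11.93
tool_pos: [0.4578, 0.0602, 0.14]
eef_rot: [[0.998, 0.063, 0.0], [0.063, -0.998, 0.0], [0.0, -0.0, -1.0]]
force: [-0.1, 0.1, -0.4]
width: 0.0516
```

>>> step_arm:
  plan:
    - [0, 0, 0, 0, 0, 0, 0.4]
    - [0, 0, 0, 0, 0, 0, 0.4]

```text
time_s: 12.1
tool_pos: [0.4579, 0.0602, 0.1406]
eef_rot: [[0.998, 0.063, 0.002], [0.063, -0.998, 0.0], [0.002, 0.0, -1.0]]
force: [1.3, -0.1, 0.0]
width: 0.0513
```

```bash
python3 go.py .458 .0599 .101; python3 -c "
from m import *
p,d=snap('side','side8')
cv2.imwrite('pics/side8z.png',cv2.resize(p[90:240,100:270,::-1],None,fx=4,fy=4))
"
```

```text
t 12.1 pos [0.4579 0.0602 0.1406] yaw 3.6 z [ 1.9e-03  1.0e-04 -1.0e+00] F [ 1.25 -0.11  0.02] w 0.0513 toolshift [0.     0.0003 0.0396]
```

View pics/side8z.png

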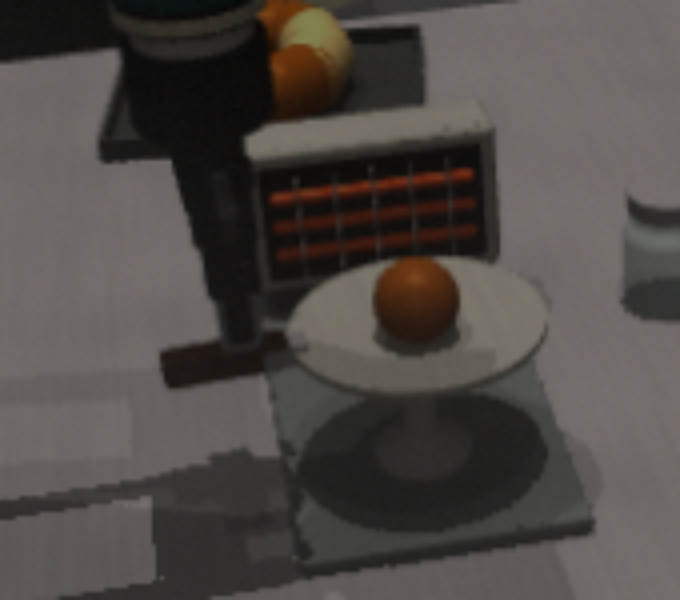

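The fingers straddle the handle near (240,335) in the crop. I'll descend and then close slowly.

>>> step_arm:
  plan:
    - [0, 0, 0, 0, 0.0003, 0.008, 0.4]
    - [0, 0, 0, 0, 0, 0.012, 0.4]
    - [0, 0, 0, 0, 0, 0.01, 0.4]
    - [0, 0, 0, 0, 0, 0.006, 0.4]
    - [0, 0, 0, 0, 0, 0.003, 0.4]
    - [0, 0, 0, 0, 0, 0, 0.45]
    - [0, 0, 0, 0, 0, 0, 0.5]
    - [0, 0, 0, 0, 0, 0, 0.55]

```text
time_s: 12.82
tool_pos: [0.4574, 0.0599, 0.1012]
eef_rot: [[0.998, 0.063, 0.001], [0.063, -0.998, 0.0], [0.001, -0.0, -1.0]]
force: [-0.1, 0.2, -1.0]
width: 0.0386
```

>>> step_arm:
  plan:
    - [0, 0, 0, 0, 0, 0, 0.6]
    - [0, 0, 0, 0, 0, 0, 0.65]
    - [0, 0, 0, 0, 0, 0, 0.69]
    - [0, 0, 0, 0, 0, 0, 0.72]
    - [0, 0, 0, 0, 0, 0, 0.74]
    - [0, 0, 0, 0, 0, 0, 0.76]
    - [0, 0, 0, 0, 0, 0, 0.78]
    - [0, 0, 0, 0, 0, 0, 0.8]
  force: 20

```text
time_s: 13.48
tool_pos: [0.457, 0.06, 0.1008]
eef_rot: [[0.998, 0.063, -0.0], [0.063, -0.998, 0.0], [0.0, -0.0, -1.0]]
force: [-0.0, 0.7, 0.5]
width: 0.0177
```

```bash
python3 go.py .458 .0599 .101
```

```text
t 13.4833 pos [0.457  0.06   0.1008] yaw 3.6 z [-0.e+00  3.e-04 -1.e+00] F [-0.    0.69  0.45] w 0.0177 toolshift [ 0.001   0.0002 -0.0002]
```

>>> step_arm:
  plan:
    - [0, 0, 0, 0, 0, 0, 0.85]
    - [0, 0, 0, 0, 0, 0, 0.9]
    - [0, 0, 0, 0, 0, 0, 0.95]
    - [0, 0, 0, 0, 0, 0, 1]
  force: 50

```text
time_s: 13.82
tool_pos: [0.457, 0.06, 0.1009]
eef_rot: [[0.998, 0.063, -0.0], [0.063, -0.998, 0.0], [0.0, -0.0, -1.0]]
force: [-0.8, 1.7, 1.1]
width: 0.0171
```

>>> step_arm:
  plan:
    - [0, 0, 0, 0, 0, 0, 1]
    - [0, 0, 0, 0, 0, 0, 1]
    - [0, 0, 0, 0, 0, 0, 1]
    - [0, 0, 0, 0, 0, 0, 1]
  force: 90

```text
time_s: 14.15
tool_pos: [0.457, 0.06, 0.1009]
eef_rot: [[0.998, 0.063, 0.0], [0.063, -0.998, 0.0], [0.0, -0.0, -1.0]]
force: [-0.8, 2.5, 2.7]
width: 0.0165
```

```bash
cat > chk.py <<'E'
from m import *
import sys
def chk(tag,cx,cy,uz):
    out={}
    for n in ('side','top'):
        p,d=snap(n,n+tag);P=cloud(n,d);hsv=cv2.cvtColor(p,cv2.COLOR_RGB2HSV);X,Y,Z=P[...,0],P[...,1],P[...,2]
        m=(hsv[...,1]>120)&(np.linalg.norm(P-[cx,cy,uz+.03],axis=2)<.045)&(Z>uz+.016)
        if m.sum()>20: print(n,'ball',m.sum(),sph(P[m])[0].round(4))
        m=(Z>uz-.012)&(Z<uz+.03)&(np.hypot(X-cx,Y-cy)<.085)&(hsv[...,1]<80)&(hsv[...,2]>60);Q=P[m]
        if len(Q)<50: print(n,'pan hidden');continue
        c=np.array([cx,cy])
        a=np.arctan2(Q[:,1]-cy,Q[:,0]-cx);b=np.digitize(a,np.linspace(-np.pi,np.pi,72));r=np.hypot(Q[:,0]-cx,Q[:,1]-cy)
        E=np.array([Q[b==i][r[b==i].argmax()] for i in range(73) if (b==i).any()])
        E=E[np.hypot(E[:,0]-cx,E[:,1]-cy)>.06]
        o=circ(E);print(n,'pan',o.round(4),len(E))
        # tilt by cone fit
        q=Q[(np.hypot(Q[:,0]-o[0],Q[:,1]-o[1])<.072)]
        f=least_squares(lambda t:t[0]+t[1]*(q[:,0]-o[0])+t[2]*(q[:,1]-o[1])+.16*np.hypot(q[:,0]-o[0],q[:,1]-o[1])-q[:,2],[uz,0,0],loss='soft_l1',f_scale=.001)
        print(n,'floor z, dz/dx, dz/dy',f.x.round(4),len(q))
        cv2.imwrite(f'pics/{n}{tag}z.png',cv2.resize(p[:, :,::-1],None,fx=1.5,fy=1.5))
chk(sys.argv[1],*map(float,sys.argv[2:5]))
E
python3 go.py .458 .0599 .101; python3 chk.py 9 .56 .0665 .09
```

```text
t 14.15 pos [0.457  0.06   0.1009] yaw 3.6 z [ 0.e+00  2.e-04 -1.e+00] F [-0.81  2.46  2.74] w 0.0165 toolshift [ 0.001   0.0001 -0.0001]
side ball 332 [0.5603 0.066  0.117 ]
side pan [0.5604 0.0646 0.0748] 67
side floor z, dz/dx, dz/dy [ 0.0915  0.0006 -0.0032] 1144
top ball 368 [0.5598 0.0684 0.1181]
top pan [0.5602 0.0677 0.0742] 69
top floor z, dz/dx, dz/dy [0.0924 0.005  0.0024] 3042
```

>>> step_arm:
  plan:
    - [0, 0, 0, 0, 0, -0.001, 1]
    - [0, 0, 0, 0, 0, -0.002, 1]
    - [0, 0, 0, 0, 0, -0.002, 1]
    - [0, 0, 0, 0, 0, -0.002, 1]
    - [0, 0, 0, 0, 0, -0.001, 1]
    - [0, 0, 0, 0, 0, 0, 1]
    - [0, 0, 0, 0, 0, 0, 1]

```text
time_s: 14.83
tool_pos: [0.457, 0.0599, 0.1089]
eef_rot: [[0.998, 0.063, 0.0], [0.063, -0.998, 0.0], [0.0, -0.0, -1.0]]
force: [-0.1, -0.5, -3.2]
width: 0.0163
```

```bash
python3 go.py .458 .0599 .151; python3 chk.py 10 .56 .0665 .098
```

```text
t 14.8333 pos [0.457  0.0599 0.1089] yaw 3.6 z [ 1.e-04  0.e+00 -1.e+00] F [-0.12 -0.46 -3.24] w 0.0163 toolshift [ 0.001   0.     -0.0421]
side ball 328 [0.5607 0.0658 0.1245]
side pan [0.5601 0.0646 0.0747] 68
side floor z, dz/dx, dz/dy [ 0.0987 -0.0058 -0.002 ] 1151
top ball 384 [0.5603 0.0679 0.1251]
top pan [0.5602 0.0674 0.0742] 69
top floor z, dz/dx, dz/dy [ 0.0995 -0.0038 -0.0001] 3084
```

The pan has lifted clean with a tilt of about 0.5° and the roll still centred. I'll continue up.

>>> step_arm:
  plan:
    - [0, 0, 0, 0, 0, -0.002, 1]
    - [0, 0, 0, 0, 0, -0.004, 1]
    - [0, 0, 0, 0, 0, -0.005, 1]
    - [0, 0, 0, 0, 0, -0.006, 1]
    - [0, 0, 0, 0, 0, -0.006, 1]
    - [0, 0, 0, 0, 0, -0.006, 1]
    - [0, 0, 0, 0, 0, -0.006, 1]
    - [0, 0, 0, 0, 0, -0.005, 1]

```text
time_s: 15.6
tool_pos: [0.4572, 0.0599, 0.1497]
eef_rot: [[0.998, 0.063, 0.001], [0.063, -0.998, 0.0], [0.001, -0.0, -1.0]]
force: [0.2, -1.1, -2.2]
width: 0.0164
```

>>> step_arm:
  plan:
    - [0, 0, 0, 0, 0, -0.003, 1]
    - [0, 0, 0, 0, 0, -0.002, 1]
    - [0, 0, 0, 0, 0, 0, 1]
    - [0, 0, 0, 0, 0, 0, 1]
    - [0, 0, 0, 0, 0, 0, 1]

```text
time_s: 16.02
tool_pos: [0.4567, 0.0599, 0.1536]
eef_rot: [[0.998, 0.063, -0.001], [0.063, -0.998, 0.0], [-0.001, -0.0, -1.0]]
force: [-0.2, -0.2, -2.4]
width: 0.0164
```

```bash
python3 go.py .458 .0599 .155; python3 chk.py 11 .56 .0665 .143
```

```text
t 16.0167 pos [0.4567 0.0599 0.1536] yaw 3.6 z [-6.e-04  1.e-04 -1.e+00] F [-0.24 -0.19 -2.43] w 0.0164 toolshift [ 0.0013  0.0001 -0.0014]
side ball 334 [0.561  0.066  0.1681]
side pan [0.5601 0.0643 0.0743] 66
side floor z, dz/dx, dz/dy [ 0.143  -0.0013 -0.0133] 1106
top ball 434 [0.5604 0.0677 0.1695]
top pan [0.5597 0.0675 0.0744] 67
top floor z, dz/dx, dz/dy [ 0.1442 -0.0051  0.0008] 3455
```

View pics/side11z.png

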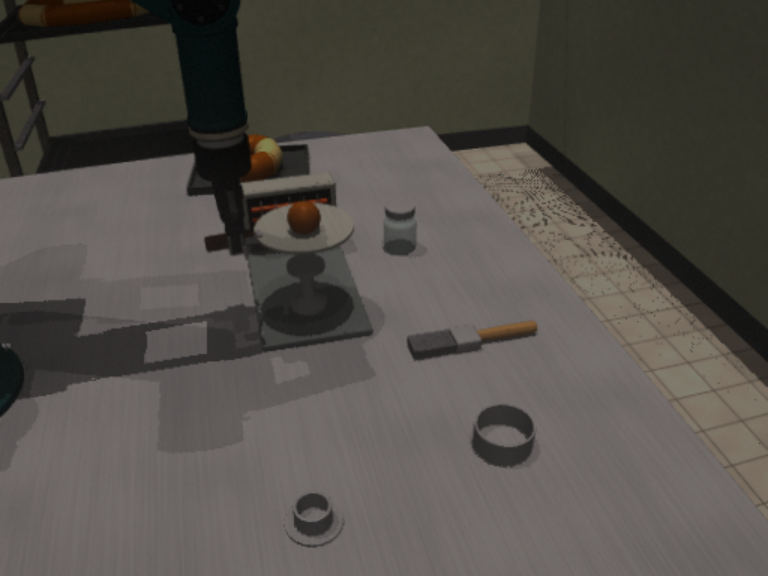

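The pan is up by about 5 cm, level, with the roll centred at (304,217). I'll turn CCW about the pan's centre.

>>> step_arm:
  plan:
    - [0, 0, -0.01, 0, 0.001, 0, 1]
    - [0, 0, -0.02, 0, 0.0021, 0, 1]
    - [0, 0, -0.03, 0, 0.0031, 0, 1]
    - [0, 0, -0.04, 0, 0.0041, 0, 1]
    - [0, 0, -0.04, 0, 0.0041, 0, 1]
    - [0, 0, -0.04, 0, 0.0041, 0, 1]
    - [0, 0, -0.04, 0, 0.0041, 0, 1]
    - [0, 0, -0.04, 0, 0.0041, 0, 1]

```text
time_s: 16.78
tool_pos: [0.4616, 0.0333, 0.1537]
eef_rot: [[0.947, 0.32, -0.0], [0.32, -0.947, 0.0], [-0.0, -0.0, -1.0]]
force: [0.8, -0.2, -3.2]
width: 0.0166
```

```bash
cat > arc.py <<'E'
from h import *
s=arm.read_state();R=s['eef_rot'];t=s['tool_pos'];print(s['time_s'],t.round(4),'yaw',np.degrees(np.arctan2(R[1,0],R[0,0])).round(2),'zax',R[:,2].round(4),'pan est',(t+.1032*R[:,0]).round(4),'F',s['force'].round(2),s['width'],'q6',s['joint_pos'][5])
E
python3 arc.py;python3 chk.py 12 .56 .0665 .143
```

```text
16.7833 [0.4616 0.0333 0.1537] yaw 18.67 zax [-2.e-04  0.e+00 -1.e+00] pan est [0.5593 0.0663 0.1537] F [ 0.81 -0.17 -3.24] 0.01658823432845423 q6 1.1674170904248447
side ball 337 [0.5605 0.0664 0.1683]
side pan [0.56   0.0642 0.0741] 66
side floor z, dz/dx, dz/dy [ 0.1433  0.0009 -0.0155] 1081
top ball 434 [0.5601 0.0682 0.1698]
top pan [0.5601 0.0674 0.074 ] 66
top floor z, dz/dx, dz/dy [ 0.1445 -0.0004 -0.0024] 3376
```

>>> step_arm:
  plan:
    - [0, 0, -0.02, 0, 0.0021, 0, 1]
    - [0, 0, -0.03, 0, 0.0031, 0, 1]
    - [0, 0, -0.04, 0, 0.0041, 0, 1]
    - [0, 0, -0.04, 0, 0.0041, 0, 1]
    - [0, 0, -0.04, 0, 0.0041, 0, 1]
    - [0, 0, -0.04, 0, 0.0041, 0, 1]
    - [0, 0, -0.04, 0, 0.0041, 0, 1]
    - [0, 0, -0.04, 0, 0.0041, 0, 1]

```text
time_s: 17.55
tool_pos: [0.4745, 0.0068, 0.1538]
eef_rot: [[0.817, 0.577, -0.0], [0.577, -0.817, 0.0], [-0.0, -0.0, -1.0]]
force: [0.4, -0.1, -3.3]
width: 0.0162
```

>>> step_arm:
  plan:
    - [0, 0, -0.04, 0, 0.0041, 0, 1]
    - [0, 0, -0.04, 0, 0.0041, 0, 1]
    - [0, 0, -0.04, 0, 0.0041, 0, 1]
    - [0, 0, -0.04, 0, 0.0041, 0, 1]
    - [0, 0, -0.04, 0, 0.0041, 0, 1]
    - [0, 0, -0.04, 0, 0.0041, 0, 1]
    - [0, 0, -0.03, 0, 0.0031, 0, 1]
    - [0, 0, -0.02, 0, 0.0021, 0, 1]

```text
time_s: 18.22
tool_pos: [0.4948, -0.0152, 0.1538]
eef_rot: [[0.618, 0.786, 0.0], [0.786, -0.618, -0.0], [0.0, 0.0, -1.0]]
force: [0.0, 0.8, -1.7]
width: 0.0167
```

```bash
python3 arc.py;python3 chk.py 13 .56 .0665 .143
```

```text
18.2167 [ 0.4948 -0.0152  0.1538] yaw 51.83 zax [ 2.e-04 -1.e-04 -1.e+00] pan est [0.5586 0.0659 0.1538] F [ 0.04  0.82 -1.75] 0.016722777875787333 q6 0.4958584576816821
side ball 196 [0.5581 0.0672 0.1684]
side pan [0.5588 0.0644 0.074 ] 39
side floor z, dz/dx, dz/dy [ 0.1437  0.0002 -0.0063] 656
top ball 27 [0.5557 0.0691 0.173 ]
top pan [0.5577 0.0678 0.0745] 37
top floor z, dz/dx, dz/dy [ 0.1446 -0.0031 -0.0049] 1290
```

>>> step_arm:
  plan:
    - [0, 0, -0.02, 0.0001, 0.0021, 0, 1]
    - [0, 0, -0.03, 0.0001, 0.0031, 0, 1]
    - [0, 0, -0.04, 0.0001, 0.0041, 0, 1]
    - [0, 0, -0.04, 0.0001, 0.0041, 0, 1]
    - [0, 0, -0.04, 0.0001, 0.0041, 0, 1]
    - [0, 0, -0.04, 0.0001, 0.0041, 0, 1]
    - [0, 0, -0.04, 0.0001, 0.0041, 0, 1]
    - [0, 0, -0.04, 0.0001, 0.0041, 0, 1]

```text
time_s: 18.98
tool_pos: [0.5204, -0.0297, 0.1538]
eef_rot: [[0.367, 0.93, -0.0], [0.93, -0.367, 0.0], [0.0, -0.0, -1.0]]
force: [-0.4, 0.4, -2.5]
width: 0.0161
```

>>> step_arm:
  plan:
    - [0, 0, -0.04, 0.0001, 0.0041, 0, 1]
    - [0, 0, -0.04, 0.0001, 0.0041, 0, 1]
    - [0, 0, -0.04, 0.0001, 0.0041, 0, 1]
    - [0, 0, -0.04, 0.0001, 0.0041, 0, 1]
    - [0, 0, -0.04, 0.0001, 0.0041, 0, 1]
    - [0, 0, -0.04, 0.0001, 0.0041, 0, 1]
    - [0, 0, -0.03, 0.0001, 0.0031, 0, 1]
    - [0, 0, -0.02, 0.0001, 0.0021, 0, 1]

```text
time_s: 19.65
tool_pos: [0.5496, -0.0363, 0.1538]
eef_rot: [[0.086, 0.996, 0.0], [0.996, -0.086, 0.0], [0.0, 0.0, -1.0]]
force: [0.1, -0.6, -1.8]
width: 0.0164
```

>>> step_arm:
  plan:
    - [0, 0, -0.03, 0, 0.0031, 0, 1]
    - [0, 0, -0.02, 0, 0.0021, 0, 1]
    - [0, 0, -0.015, 0, 0.0015, 0, 1]
    - [0, 0, -0.01, 0, 0.001, 0, 1]
    - [0, 0, -0.006, 0, 0.0006, 0, 1]
    - [0, 0, 0, 0, 0, 0, 1]
    - [0, 0, 0, 0, 0, 0, 1]
    - [0, 0, 0, 0, 0, 0, 1]

```text
time_s: 20.32
tool_pos: [0.5574, -0.0368, 0.1538]
eef_rot: [[0.007, 1.0, -0.0], [1.0, -0.007, 0.0], [0.0, -0.0, -1.0]]
force: [-0.7, -0.2, -2.8]
width: 0.0168
```

```bash
python3 arc.py;python3 chk.py 14 .56 .0665 .143
```

```text
20.3167 [ 0.5574 -0.0368  0.1538] yaw 89.58 zax [-2.e-04  2.e-04 -1.e+00] pan est [0.5582 0.0664 0.1538] F [-0.68 -0.22 -2.78] 0.01677838335717038 q6 -0.18240265330662306
side pan [0.551  0.0668 0.0697] 27
side floor z, dz/dx, dz/dy [ 0.1433 -0.0083 -0.0186] 317
top pan [0.5555 0.0686 0.0744] 25
top floor z, dz/dx, dz/dy [ 0.1446  0.0031 -0.0041] 739
```

View pics/side14z.png

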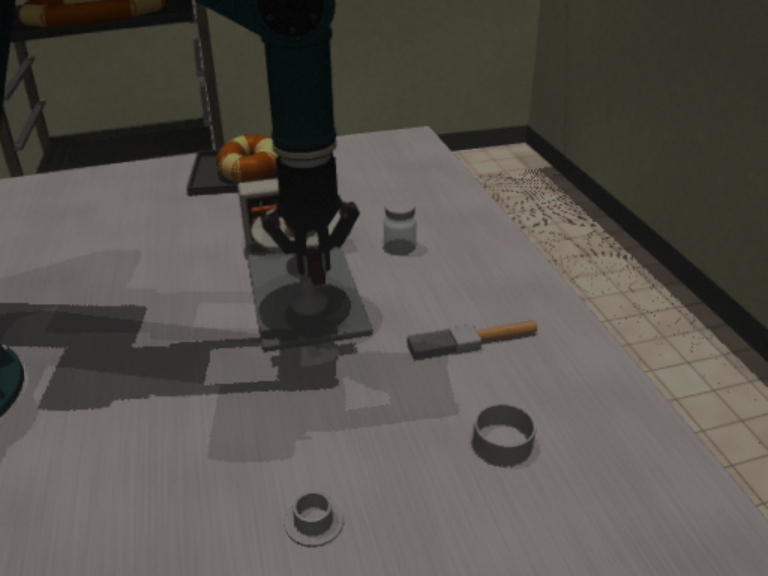

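View pics/top14z.png

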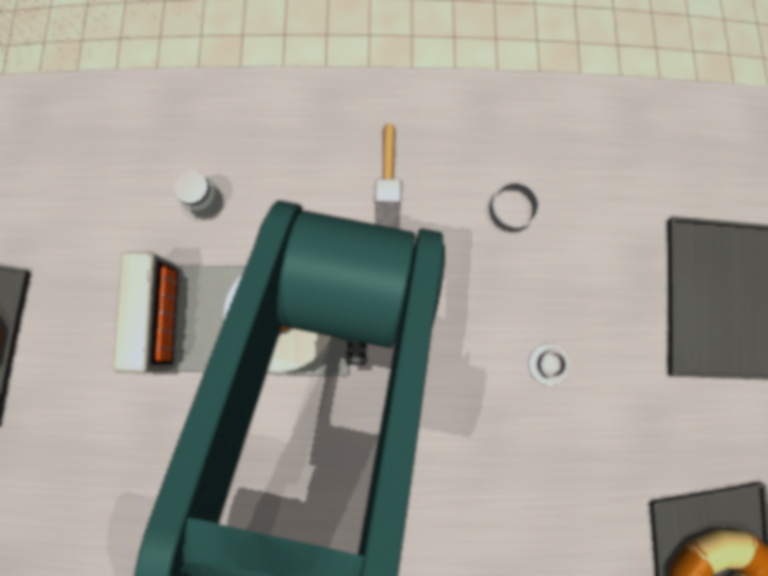

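The side view shows the handle pointing at the camera (−y), with the fingers on it at (312,262). In the top view the arm hides most of the pan, and only a sliver of the roll shows at (285,326). I'll check that sliver against the expected position.

>>> step_arm:
  plan:
    - [0, 0, 0, 0, 0, 0, 1]
    - [0, 0, 0, 0, 0, 0, 1]
    - [0, 0, 0, 0, 0, 0, 1]
    - [0, 0, 0, 0, 0, 0, 1]

```text
time_s: 20.75
tool_pos: [0.5576, -0.0368, 0.1538]
eef_rot: [[0.007, 1.0, -0.0], [1.0, -0.007, 0.0], [0.0, -0.0, -1.0]]
force: [-0.1, 0.1, -3.0]
width: 0.0162
```

```bash
python3 arc.py; python3 - <<'E'
from m import *
p,d=snap('top','top15');P=cloud('top',d);hsv=cv2.cvtColor(p,cv2.COLOR_RGB2HSV)
m=(hsv[...,1]>110)&(np.linalg.norm(P-[.558,.067,.17],axis=2)<.06)&(P[...,2]>.14)
Q=P[m];print(m.sum(),Q.round(4))
C=np.array([.558,.0675,.1695])
print('dist from expected centre',np.linalg.norm(Q-C,axis=1).round(4))
p,d=snap('side','side15')
cv2.imwrite('pics/side15z.png',cv2.resize(p[100:240,130:300,::-1],None,fx=4,fy=4,interpolation=cv2.INTER_CUBIC))
cv2.imwrite('pics/top15z.png',cv2.resize(np.load('pics/top15.npz')['p'][150:280,110:270,::-1],None,fx=4,fy=4,interpolation=cv2.INTER_CUBIC))
P=cloud('side',d);hsv=cv2.cvtColor(p,cv2.COLOR_RGB2HSV)
m=(hsv[...,1]>90)&(np.linalg.norm(P-[.558,.067,.17],axis=2)<.05)&(P[...,2]>.15);print('side',m.sum(),P[m][:10].round(4),np.linalg.norm(P[m]-C,axis=1).round(4))
E
```

```text
20.75 [ 0.5576 -0.0368  0.1538] yaw 89.6 zax [-0.e+00  1.e-04 -1.e+00] pan est [0.5583 0.0664 0.1538] F [-0.06  0.07 -2.98] 0.016206272304964353 q6 -0.18256118074217162
11 [[0.5375 0.0595 0.182 ]
 [0.5375 0.0576 0.1824]
 [0.5376 0.0561 0.1794]
 [0.5379 0.0549 0.1744]
 [0.5355 0.0613 0.1827]
 [0.5356 0.0597 0.1804]
 [0.5356 0.0578 0.1805]
 [0.5358 0.0564 0.1771]
 [0.5338 0.062  0.1781]
 [0.5339 0.0602 0.1769]
 [0.534  0.0585 0.1755]]
dist from expected centre [0.0253 0.0262 0.0254 0.0242 0.0268 0.0261 0.0267 0.0259 0.0263 0.0263
 0.0264]
side 17 [[0.5327 0.0576 0.1683]
 [0.5348 0.0566 0.1686]
 [0.5343 0.0545 0.1672]
 [0.5365 0.0538 0.1673]
 [0.5345 0.0583 0.1627]
 [0.5362 0.053  0.1652]
 [0.5377 0.0466 0.1684]
 [0.5364 0.057  0.1605]
 [0.538  0.0513 0.1633]
 [0.5398 0.0477 0.165 ]] [0.0272 0.0257 0.0271 0.0256 0.0262 0.0265 0.0291 0.0257 0.0265 0.0273
 0.0264 0.0269 0.0252 0.0251 0.0266 0.0252 0.0262]
```

View pics/side15z.png

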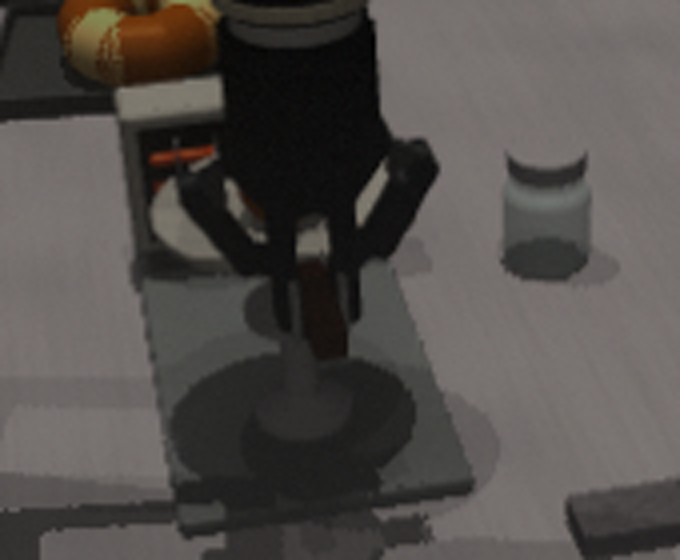

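View pics/top15z.png

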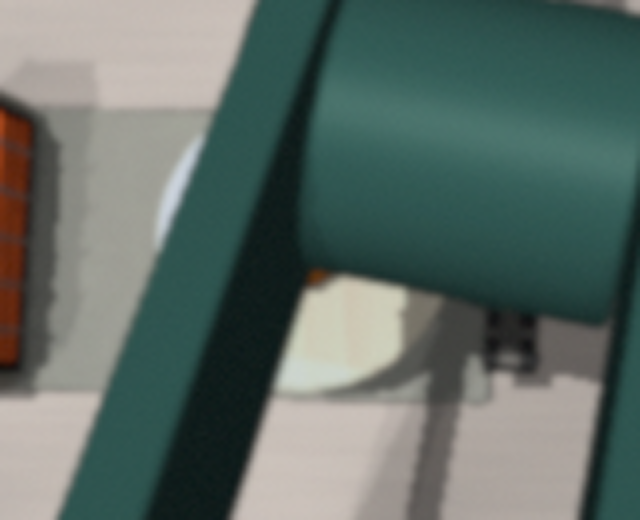

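The visible roll surface lies 24–29 mm (mostly 25–27 mm) from the expected centre in both views, so the roll is within about 2 mm of the pan's middle. The arm is still, so I'm handing in.

```bash
python3 -c "
from rig import finish_job
print(finish_job())"
```

```text
the job is handed in; nothing more can be done
None
```

I set the roll in the middle of the pan and let go. I then took the pan by its handle, lifted it straight up about 53 mm, and turned it 86° counter-clockwise over the post. I handed in at about 21 s, still holding the pan; the hand-in reports no verdict.

**Last checks before handing in:**
- **Heading and height:** the tool heading is 89.6°, so the handle points along −y, away from the lamp. The pan's underside is at about 0.143 m and its centre is about 2 mm from the post axis.
- **Level:** the tool axis is vertical to within 0.1°. The pan tilt fitted from the top camera is about 0.3°. The side camera gave about 1.2° from a partly hidden view, which I trust less.
- **Grip:** the fingers hold the handle at 16 mm opening with the force set to 90 N, and the tool carries about 3 N of load. The opening is 1.8 mm under the handle's stated 18 mm width.
- **Roll:** the arm hid most of it from both cameras at the end, so I could not fit its centre directly. The few visible surface points lie 24–29 mm (mostly 25–27 mm) from the expected centre, against a 25 mm radius, so it is centred to about 2 mm.
- **Other things:** the jar, brush and cutter look unmoved in the pictures.

The two cameras disagreed by 2–3 mm in y throughout, and I used the value between them.

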